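# Unstack the parts into their kitting nests

### The job

Take the two stacks on the bench apart, one piece at a time, and set each piece in the grey nest whose pocket matches its shape: the solder spool in the round one, the driver case in the broad oblong one, the relay module in the small rectangular one and the aluminium block in the long narrow one. Each must stand upright and flat on its pocket's floor, long side along the pocket's long side. Tip nothing over, and leave the blue contactor and the red battery where they stand.

Things in the scene. Friction and masses are not known exactly. Their poses are not given: they have to be found in the camera images.
- spool: Spool of solder wire standing on its flange, round, 60 mm in diameter, 46 mm high; at the start on top of the driver case. Origin: centre of its underside, z up.
- driver: Finned grey-white potted driver case, 97 mm (its x) x 56 mm (its y) x 66 mm high, flat on top, no cable; stands on the bench and carries the spool at the start. Grasp across the 56 mm. Origin: centre of its underside, z up. Either way round is the same.
- module: Dark grey relay module with a row of black terminals, 46 mm (its x) x 62 mm (its y) x 48 mm high (52 over the terminals); at the start on top of the aluminium block. Grasp across the 46 mm. Origin: centre of its underside, z up. Either way round is allowed.
- setup_block: Plain aluminium set-up block with cross bores, 130 mm (its x) x 45 mm (its y) x 35 mm high; lies on the bench and carries the module at the start. Grasp across the 45 mm. Origin: centre of its underside, z up. Either way round is the same.
- spool_nest: Nest with a round pocket, 78 mm in diameter, in a 96 x 96 mm plate. Fixed to the bench: a grey plastic plate 9 mm high with one flat pocket, 5 mm deep (pocket floor 4 mm above the bench), and a 9 mm wide border round it. Origin: centre of the plate's underside, under the pocket's centre; z up. 
- driver_nest: Nest with a broad oblong pocket, 115 mm (its x) x 74 mm (its y), in a 133 x 92 mm plate. Fixed to the bench: a grey plastic plate 9 mm high with one flat pocket, 5 mm deep (pocket floor 4 mm above the bench), and a 9 mm wide border round it. Origin: centre of the plate's underside, under the pocket's centre; z up. 
- module_nest: Nest with the smallest rectangular pocket, 63 mm (its x) x 80 mm (its y), in an 81 x 98 mm plate; the module's x lies along the nest's x. Fixed to the bench: a grey plastic plate 9 mm high with one flat pocket, 5 mm deep (pocket floor 4 mm above the bench), and a 9 mm wide border round it. Origin: centre of the plate's underside, under the pocket's centre; z up. 
- block_nest: Nest with the longest, narrow pocket, 148 mm (its x) x 63 mm (its y), in a 166 x 81 mm plate. Fixed to the bench: a grey plastic plate 9 mm high with one flat pocket, 5 mm deep (pocket floor 4 mm above the bench), and a 9 mm wide border round it. Origin: centre of the plate's underside, under the pocket's centre; z up. 
- contactor: Bystander, not to be moved: blue contactor with an orange plunger, 48 x 56 x 75 mm high, standing loose on the bench among the work. Origin: centre of its underside, z up.
- battery: Bystander, not to be moved: red and black lantern battery with two terminals, 63 x 60 x 74 mm high, standing loose on the bench among the work. Origin: centre of its underside, z up. (Behind the work, about 0.7 m ahead of the robot and 0.2 m to either side, stand the posts of a steel shelf, its board 0.46 m up: cross from side to side on the near side of the bench.)
Mind the look-alikes: they are no part of the job. Of the things that look like the spool, the smaller one is meant.

How it is judged:
At the end, for the whole second after the job is handed in: Each piece is at rest in its own nest: centres within 13 mm, underside less than 3 mm above the pocket floor, tilt under 0.06 rad, long side (not the spool) within 0.25 rad of the pocket's; contactor and battery upright, within 25 mm of where they stood (horizontal distance between spool and spool_nest below 0.013 m and z of spool in the frame of spool_nest below 0.007 m and angle between each of spool, driver, module, setup_block's own z axis and vertical below 0.06 rad and linear speed of each of spool, driver, module, setup_block below 0.02 m/s and horizontal distance between driver and driver_nest below 0.013 m and z of driver in the frame of driver_nest below 0.007 m and angle between the x axis of driver and the x axis of driver_nest, either way round below 0.25 rad and horizontal distance between module and module_nest below 0.013 m and z of module in the frame of module_nest below 0.007 m and angle between the x axis of module and the x axis of module_nest, either way round below 0.25 rad and horizontal distance between setup_block and block_nest below 0.013 m and z of setup_block in the frame of block_nest below 0.007 m and angle between the x axis of setup_block and the x axis of block_nest, either way round below 0.25 rad and distance of each of contactor, battery from where it was at the start of the episode below 0.025 m and angle between each of contactor, battery's own z axis and vertical below 0.2 rad); the robot touches nothing.
It fails at once if a piece, the contactor or the battery is tipped over (angle between any of spool, driver, module, setup_block, contactor, battery's own z axis and vertical above 0.7 rad).
It fails at once if the contactor or the battery is moved from where it stood (distance of any of contactor, battery from where it was at the start of the episode above 0.025 m).
It fails at once if the driver case is lifted with the spool still on it (height (world z) of driver above 0.03 m and contact force between spool and driver above 1 N).
It fails at once if the aluminium block is lifted with the module still on it (height (world z) of setup_block above 0.03 m and contact force between module and setup_block above 1 N).
It also fails if it takes over 106 s, if anything falls off the work surface, if the arm or the gripper's body presses on something with over 40 N, if the wrist force passes 120 N, or if a joint passes its speed limit or range.

### The arm

A 6-joint arm with a two-finger parallel gripper is mounted at the origin on a cart in front of the work surface, level with it; the furniture and walls round the work are solid. World frame = base frame: x ahead of the robot, y to its left, z up, the work surface at z = 0. Lengths are in m, angles in rad, forces in N, time in s.
With the tool pointing down it reaches from about 0.425 to 0.95 m from the base axis. Payload 3.5 kg.
Tool frame: the origin (TCP) lies between the finger pads; the fingertips stand 14 mm ahead of it and the grasp point (between the pads) lies 5 mm behind it; z points along the fingers, y is the line along which they close (so a half turn about z gives the same grasp; the last joint's range is limited). The gripper opens to 85 mm and grips with 20 to 120 N. Pads are 22 mm wide; open, the fingers measure 114 mm over their backs; the gripper's body (76 mm by 85 mm) begins 54 mm behind the grasp point. The pads swing forward as they close: fully open they stand 13 mm farther back than shut.
Start: joints at [1.072, 0.286, 1.577, -0, 1.279, -0.15], TCP at [0.231, 0.634, 0.245] pointing down, gripper open.
Joint ranges: [-2.77, 2.77], [-0.9, 2.22], [0.21, 2.48], [-1.53, 4.67], [0.24, 2.81], [-2.84, 2.84]. Speed limits (rad/s): [2.79, 2.79, 3.14, 3.14, 3.14, 3.14].

### API

Orientations are given as a unit quaternion [w, x, y, z].
In Python, from station import r, optics, job_done gives the robot as it stands.
- The arm moves only by the tool advance, called after "Emit:" as name(argument=value, ...) on one line, values as JSON. Schema: {"type":"object","properties":{"deltas":{"type":"string"},"only":{"type":"string"},"quiet":{"type":"boolean"},"lines":{"type":"string"}},"required":["deltas"],"additionalProperties":false}. deltas is a string of 1 to 8 rows, parted by a bar, with the numbers parted by commas; each row has 5 numbers: the finger opening in m, then dx, dy, dz in shares of the most that a row can go, 1 being 50 mm, then a turn about the tool's z in fractions of the full range, 1 being 2 pi rad; each row shifts and turns the commanded pose from where the row before left it, along the tool's axes as they then stand; what a row does not reach is not made up. A row lasts 1/10 s, in which the tool goes at most 0.05 m and 0.15 rad, less where a joint would pass 70% of its speed; a pose out of reach is approached as far as the arm can. The fingers move at their own pace and stop on an object; the grip force is fixed at half the most. Time passes only in rows, so rows that do not move let the fingers close. The tool returns the time, the measured TCP pose, the force, the opening and the grip force at its end. only (a regular expression) keeps the lines of the reply that match it, lines (a string "A,B") keeps lines A to B, and quiet returns only ok. Shift and turn numbers lie between -1 and 1, and a call with a number outside is refused. Input that does not fit is refused with a message, and nothing moves.
- r.state(): the state, without advancing time (a new reading comes with each control period).
- optics.camera(name): name is "scene" or "side" or "wrist"; returns the picture (400x640x3 uint8, red, green, blue); there is no depth.
- optics.camera_params(name): a dict with "fx", "fy", "cx", "cy" (pixels), "k1" (the pictures are not rectified: a ray, as slopes to the right and down, at radius r is drawn at 1 + k1 r^2 times it, then the intrinsics apply), "T" (4x4, takes a point from camera to world coordinates). Camera axes: x right, y down, z forward; pixel columns grow to the right and rows downward; lengths in m; the calibration is good to about 2 mm. A picture is of the moment at which its call begins: read the wrist's pose just before it. camera_params takes no time and is no camera call; for the wrist camera it gives the pose at the moment of the call.
- job_done(): hands the job in; it is judged then, once.
The state is a dict: "t": time; "q": joint angles; "joint_vel": joint speeds; "joint_efforts": joint torques, N m; "tool_pos": TCP position; "ee_rot": TCP orientation; "ft_force": force on the tool from outside, world axes, zero at the start; "moment": the same for the moment, N m; "width": finger opening in m; "grasp_force": force on a finger pad.
Only numpy, scipy, OpenCV 4.12 (cv2) and the standard library are available. Lean on these libraries where they do the work, as an engineer would, in place of code of your own. Each camera call takes 0.05 s, during which the arm holds its last target. There are 200 camera calls.

## Working session

There is one attempt and no reset: what is moved stays moved. The work goes in short steps, Python scripts to look and compute and a tool call to move; the robot and the scene stay as the last step left them, time stands still between calls to the robot, and variables do not carry over. Pictures are saved under pics/ and viewed, at most 17 in all, crops included, and the job is handed in when it is done.

```bash
mkdir -p pics; ls; python3 - <<'E'
from station import r, optics
import cv2
for n in ("scene","side","wrist"):
    p=optics.camera_params(n);print(n,p)
    cv2.imwrite(f"pics/{n}0.png",optics.camera(n)[:,:,::-1])
s=r.state();print(s)
E
```

```text
pics
scene {'fx': 424.64831508098547, 'fy': 424.64831508098547, 'cx': 319.6981431957212, 'cy': 205.36396445952738, 'k1': -0.1152267960173919, 'T': array([[ 0.78604684, -0.34128115,  0.51541977, -0.05551377],
       [-0.61800913, -0.41501537,  0.66770274, -0.75711971],
       [-0.01396723, -0.84337976, -0.53713639,  0.67531237],
       [ 0.        ,  0.        ,  0.        ,  1.        ]])}
side {'fx': 505.8109982278393, 'fy': 505.8109982278393, 'cx': 313.5208637237185, 'cy': 202.80143276925358, 'k1': -0.04390866571508941, 'T': array([[ 0.99866164,  0.03512293, -0.03796459,  0.57118044],
       [ 0.05014364, -0.47769345,  0.8770944 , -1.30455089],
       [ 0.01267069, -0.87782421, -0.47881532,  0.77860864],
       [ 0.        ,  0.        ,  0.        ,  1.        ]])}
wrist {'fx': 301.96125690762796, 'fy': 301.96125690762796, 'cx': 319.313200440743, 'cy': 201.1055847244312, 'k1': -0.04237745732688822, 'T': array([[ 0.34154183,  0.90304419,  0.26050024,  0.1649333 ],
       [ 0.93985987, -0.32711189, -0.09829155,  0.65795709],
       [-0.00354888,  0.2784044 , -0.96045739,  0.37185166],
       [ 0.        ,  0.        ,  0.        ,  1.        ]])}
{'t': 0.15, 'q': array([ 1.07199015e+00,  2.87003267e-01,  1.57785749e+00, -5.85289958e-06,
        1.27858494e+00, -1.50018017e-01]), 'joint_vel': array([ 0.00060406, -0.00199842, -0.00131018, -0.00138287, -0.00080672,
       -0.00083997]), 'joint_efforts': array([ 7.58879451e-04, -4.06597459e+01, -2.93144041e+01, -1.13029630e-04,
        3.92795759e-03,  5.64789730e-06]), 'tool_pos': array([0.2304359 , 0.63392811, 0.24422842]), 'ee_rot': array([-2.92674460e-04,  1.73510531e-01,  9.84831578e-01, -8.79084744e-04]), 'ft_force': array([ 0.47389876,  0.25684773, -0.37869015]), 'moment': array([ 0.001379  ,  0.03777746, -0.00670737]), 'grasp_force': 0.0, 'width': 0.08507927188458747}
```

View pics/scene0.png

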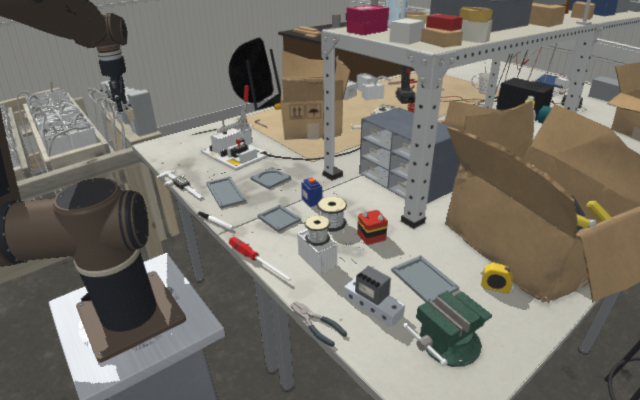

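View pics/side0.png

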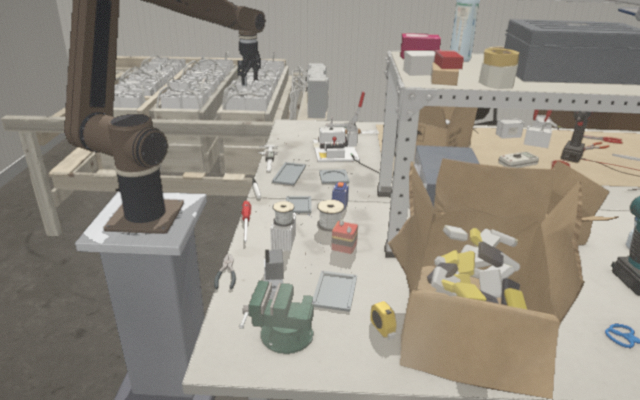

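View pics/wrist0.png

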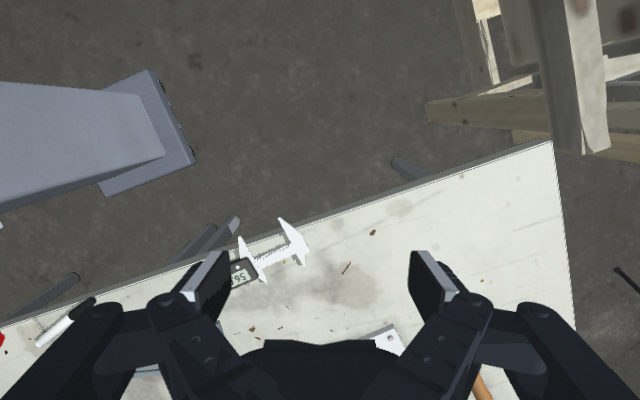

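The scene view shows four nests at about (226,192), (270,178, round), (280,217) and (424,278). The spool and driver stack is at (317,240) with a larger decoy spool at (332,212). The module and block stack is at (373,295), with the vise near it at (450,330). The side view agrees, and the wrist sees only the bench edge and the caliper.

```bash
cat > h.py <<'E'
import numpy as np, cv2
from station import r, optics
from scipy.spatial.transform import Rotation as R
def und(P,uv):
    K=np.array([[P['fx'],0,P['cx']],[0,P['fy'],P['cy']],[0,0,1]])
    return cv2.undistortPoints(np.float64(uv).reshape(-1,1,2),K,np.array([P['k1'],0,0,0,0])).reshape(-1,2)
def cast(P,uv,z):
    n=und(P,uv);T=P['T'];d=np.c_[n,np.ones(len(n))]@T[:3,:3].T
    return T[:3,3]+d*((z-T[2,3])/d[:,2])[:,None]
def proj(P,X):
    T=P['T'];c=(np.atleast_2d(X)-T[:3,3])@T[:3,:3];n=c[:,:2]/c[:,2:]
    n=n*(1+P['k1']*(n**2).sum(1))[:,None]
    return n*[P['fx'],P['fy']]+[P['cx'],P['cy']]
def rect(P,cnt,z):
    w=cast(P,cnt.reshape(-1,2),z)[:,:2].astype(np.float32)*1000
    (c,s,a)=cv2.minAreaRect(w)
    if s[0]<s[1]: s=s[::-1];a+=90
    return np.round(np.array(c)/1000,4),np.round(s,1),round((a+90)%180-90,1)  # long-side angle deg
def go(x,y,z,yaw=None):
    """tool-frame shift to reach world TCP x,y,z; yaw=world angle(deg) of tool y (mod 180)"""
    s=r.state();q=s['ee_rot'];M=R.from_quat(q,scalar_first=True).as_matrix()
    d=M.T@(np.array([x,y,z])-s['tool_pos'])
    ty=np.degrees(np.arctan2(M[1,1],M[0,1]));out=''
    if yaw is not None:
        e=(yaw-ty+90)%180-90; out=f'turn tool z {-np.radians(e):.3f} (alt {-np.radians(e-np.sign(e)*180):.3f}) q6 {s["q"][5]:.2f}'
    print('pos',s['tool_pos'].round(4),'tooly',round(ty,1),'tilt',M[:,2].round(3),'shift',d.round(4),out,'t',round(s['t'],2))
E
python3 - <<'E'
from h import *
for n in("scene","side"):
    P=optics.camera_params(n);im=cv2.imread(f'pics/{n}0.png');hsv=cv2.cvtColor(im,cv2.COLOR_BGR2HSV)
    pts={'scene':[(226,192),(270,178),(280,217),(424,278)],'side':[(289,174),(333,178),(299,205),(335,291)]}[n]
    for p in pts:
        print(n,p,hsv[p[1],p[0]],cast(P,[p],.006)[0].round(3))
    m=cv2.inRange(hsv,(90,15,80),(125,90,200));cv2.imwrite(f'pics/m{n}.png',m)
    cs,_=cv2.findContours(m,cv2.RETR_EXTERNAL,cv2.CHAIN_APPROX_NONE)
    for c in cs:
        if cv2.contourArea(c)>150: 
            q=rect(P,c,.009)
            if q[0][0]<1.0: print(n,cv2.boundingRect(c),*q)
P=optics.camera_params('scene')
for k,p,z in [('spool top',(317,224),.112),('driver base mid',(320,262),.03),('module top',(373,276),.08+.005),('contactor',(311,192),.035),('battery',(372,228),.035),('bigspool',(332,205),.05),('vise',(445,325),.05),('blockmid',(375,303),.02)]:
    print(k,cast(P,[p],z)[0].round(3))
s=r.state();M=R.from_quat(s['ee_rot'],scalar_first=True).as_matrix();print(M.round(3))
T=optics.camera_params('wrist')['T'];print('cam in tool',(M.T@(T[:3,3]-s['tool_pos'])).round(4),(M.T@T[:3,:3]).round(3))
E
```

```text
scene (226, 192) [ 99  24 149] [0.409 0.322 0.006]
scene (270, 178) [ 99  23 146] [0.564 0.31  0.006]
scene (280, 217) [ 99  24 147] [0.462 0.098 0.006]
scene (424, 278) [ 98  21 145] [ 0.58  -0.326  0.006]
scene (105, 312, 111, 88) [ 0.0107 -0.1631] [218.2 206.9] 63.6
scene (392, 256, 66, 45) [ 0.5773 -0.3278] [133.8  93. ] 82.0
scene (258, 205, 42, 26) [0.4569 0.0974] [99.  82.2] -86.3
scene (207, 177, 38, 30) [0.4065 0.3245] [172.   78.5] 79.1
scene (251, 168, 39, 20) [0.5653 0.3095] [100.9  97.3] -81.8
scene (361, 136, 48, 55) [0.9527 0.1655] [423.3 155.1] 63.6
side (289, 174) [ 84   7 178] [0.412 0.318 0.006]
side (333, 178) [ 75   6 181] [0.569 0.297 0.006]
side (299, 205) [ 68   6 183] [0.465 0.093 0.006]
side (335, 291) [ 70   4 193] [ 0.584 -0.331  0.006]
side (332, 182, 16, 25) [0.5923 0.1772] [171.1  49.4] 89.5
spool top [ 0.431 -0.116  0.112]
driver base mid [ 0.412 -0.15   0.03 ]
module top [ 0.429 -0.305  0.085]
contactor [0.584 0.113 0.035]
battery [ 0.596 -0.133  0.035]
bigspool [0.572 0.    0.05 ]
vise [ 0.466 -0.468  0.05 ]
blockmid [ 0.426 -0.32   0.02 ]
[[-0.94   0.342 -0.001]
 [ 0.342  0.94  -0.002]
 [ 0.    -0.002 -1.   ]]
cam in tool [ 0.0698  0.     -0.1278] [[ 0.    -0.96  -0.279]
 [ 1.     0.001 -0.001]
 [ 0.001 -0.279  0.96 ]]
```

Pocket sizes identify the nests: driver nest (0.577,-0.328), block nest (0.407,0.325), module nest (0.457,0.097) and spool nest (0.565,0.310). Now moving to view the stacks from above.

Careful with the scale: shifts go in shares of 50 mm and turns go in shares of 2 pi rad. That gives: -0.04 m is -0.8, -0.028 m is -0.56.

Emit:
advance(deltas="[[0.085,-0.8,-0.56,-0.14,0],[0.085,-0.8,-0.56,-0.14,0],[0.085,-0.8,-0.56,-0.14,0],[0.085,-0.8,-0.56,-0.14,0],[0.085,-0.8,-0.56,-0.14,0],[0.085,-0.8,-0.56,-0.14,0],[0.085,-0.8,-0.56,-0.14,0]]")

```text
refused: deltas: the value is not of type 'string' (schema: type "string"). Nothing was moved.
```

I used the wrong layout. The manual says rows parted by a bar, with the numbers parted by commas; once more.

Emit:
advance(deltas="0.085,-0.8,-0.56,-0.14,0 | 0.085,-0.8,-0.56,-0.14,0 | 0.085,-0.8,-0.56,-0.14,0 | 0.085,-0.8,-0.56,-0.14,0 | 0.085,-0.8,-0.56,-0.14,0 | 0.085,-0.8,-0.56,-0.14,0 | 0.085,-0.8,-0.56,-0.14,0")

```text
t: 0.85
tool_pos: [0.4274, 0.3527, 0.2944]
ee_rot: [-0.0, 0.173, 0.985, -0.0]
ft_force: [0.3, 0.1, 0.6]
width: 0.0851
grasp_force: 0.0
```

```bash
python3 -c "
from h import *
go(.44,-.1,.30,90)"
```

```text
pos [0.4274 0.3527 0.2944] tooly 70.0 tilt [-0. -0. -1.] shift [-0.1665 -0.4211 -0.0056] turn tool z -0.349 (alt 2.793) q6 -0.72 t 0.85
```

In the tool's units: -0.045 m is -0.9, -0.018 m is -0.36.

```bash
cat > shot.py <<'E'
import sys,pickle
from h import *
n=sys.argv[1];c=sys.argv[2] if len(sys.argv)>2 else 'wrist'
P=optics.camera_params(c);im=optics.camera(c)[:,:,::-1].copy()
pickle.dump(P,open(f'pics/{n}.pkl','wb'));cv2.imwrite(f'pics/{n}.png',im)
E
python3 shot.py a1
```

Emit:
advance(deltas="0.085,-0.36,-0.9,0,0 | 0.085,-0.36,-0.9,0,0 | 0.085,-0.36,-0.9,0,0 | 0.085,-0.36,-0.9,0,0")

```text
t: 1.3
tool_pos: [0.4324, 0.1592, 0.294]
ee_rot: [-0.0, 0.173, 0.985, -0.0]
ft_force: [1.1, 0.5, -0.2]
width: 0.0852
grasp_force: 0.0
```

```bash
python3 shot.py a2
```

Emit:
advance(deltas="0.085,-0.36,-0.9,0,0 | 0.085,-0.36,-0.9,0,0 | 0.085,-0.36,-0.9,0,0 | 0.085,-0.36,-0.9,0,0 | 0.085,-0.4,-0.8,0,0 | 0.085,0,0,0,-0.0239 | 0.085,0,0,0,-0.0239 | 0.085,0,0,0,-0.008")

```text
t: 2.15
tool_pos: [0.4441, -0.0779, 0.2939]
ee_rot: [-0.0, -0.002, 1.0, 0.0]
ft_force: [-0.1, 0.1, 0.6]
width: 0.0847
grasp_force: 0.0
```

```bash
python3 shot.py a3; python3 -c "
from h import *
go(.44,-.1,.30,90)"
```

```text
pos [ 0.4441 -0.0776  0.294 ] tooly 90.2 tilt [-0.001  0.    -1.   ] shift [ 0.0042 -0.0223 -0.006 ] turn tool z 0.004 (alt -3.138) q6 -1.97 t 2.2
```

View pics/a3.png

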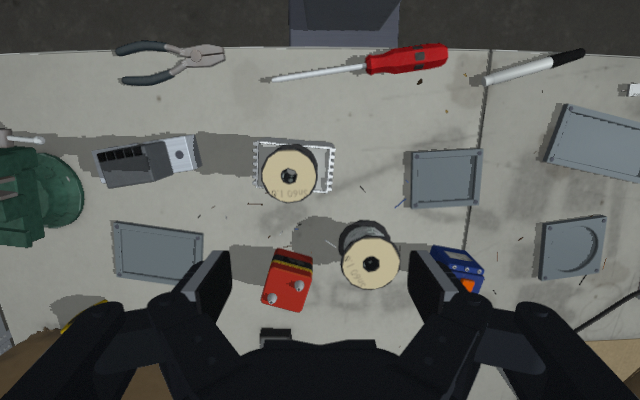

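The wrist view shows the spool top centred near (289,173) on the driver, the module and block at (148,160), the decoy spool at (370,262), and all four nests.

```bash
python3 - <<'E'
from h import *
import pickle
P=pickle.load(open('pics/a3.pkl','rb'));im=cv2.imread('pics/a3.png');hsv=cv2.cvtColor(im,cv2.COLOR_BGR2HSV)
m=cv2.inRange(hsv,(90,12,80),(125,90,200))
cs,_=cv2.findContours(m,cv2.RETR_EXTERNAL,cv2.CHAIN_APPROX_NONE)
for c in cs:
    if cv2.contourArea(c)>800: print(cv2.boundingRect(c),*rect(P,c,.009))
m=cv2.inRange(hsv,(15,45,120),(32,140,255))
cs,_=cv2.findContours(m,cv2.RETR_EXTERNAL,cv2.CHAIN_APPROX_NONE)
for c in cs:
    if cv2.contourArea(c)>800: print('cream',cv2.boundingRect(c),[ (rect(P,c,z)) for z in(.112,.07)])
print(hsv[165,262],hsv[173,275],hsv[190,240],hsv[150,190])
a=cv2.resize(im[125:215,80:205],None,fx=3.6,fy=3.6,interpolation=2);b=cv2.resize(im[125:215,240:350],None,fx=3.1,fy=3.6,interpolation=2)
cv2.imwrite('pics/c1.png',np.hstack([a,b]));print(a.shape,b.shape)
E
```

```text
(113, 223, 90, 63) [ 0.5822 -0.3245] [135.8  92.2] 81.9
(541, 217, 66, 64) [0.5697 0.3142] [96.  95.5] 7.8
(411, 149, 72, 60) [0.4607 0.0999] [98.2 81.2] -86.5
(142, 134, 56, 39) [ 0.4282 -0.2819] [74.4 47.8] -82.0
(547, 104, 93, 79) [0.4096 0.3234] [155.1  81.2] 79.0
(290, 3, 110, 45) [ 0.2675 -0.0491] [134.1  50. ] -89.5
cream (586, 339, 54, 42) [(array([0.6694, 0.3257]), array([104.5,  52.6]), 47.7), (array([0.7094, 0.3805]), array([118.7,  59.7]), 47.7)]
cream (343, 239, 57, 50) [(array([ 0.5384, -0.0194]), array([63.9, 62.1]), -89.9), (array([ 0.5606, -0.0114]), array([72.5, 70.5]), -89.9)]
cream (262, 150, 54, 52) [(array([ 0.4368, -0.1105]), array([55.1, 54.2]), -85.7), (array([ 0.4453, -0.1148]), array([62.6, 61.5]), -85.7)]
[90  6 83] [ 24  57 189] [ 40  10 154] [108  26 148]
(324, 450, 3) (324, 341, 3)
```

View pics/c1.png

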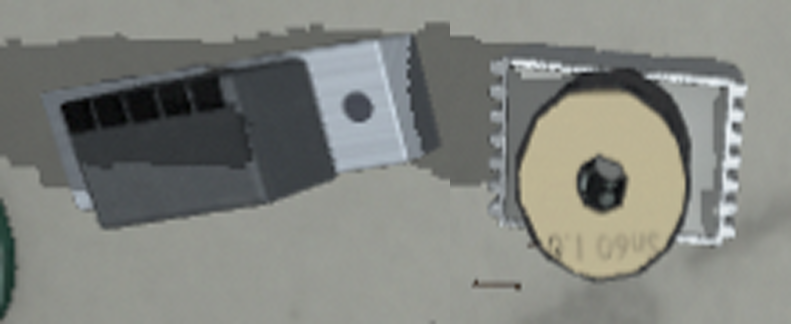

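```bash
python3 - <<'E'
from h import *
import pickle
P=pickle.load(open('pics/a3.pkl','rb'))
f=lambda l,ox,sx:[(ox+x/sx,125+y/3.6) for x,y in l]
d=np.float32(f([(55,58),(295,85),(272,245),(40,220)],240,3.1));print('driver',rect(P,d,.066),cast(P,d,.066).round(4)[:,:2].tolist())
m=np.float32(f([(62,100),(240,72),(265,205),(105,228)],80,3.6));print('module',rect(P,m,.083),cast(P,m,.083).round(4)[:,:2].tolist())
go(.437,-.111,.16,90)
E
```

```text
driver (array([ 0.4358, -0.1096]), array([94.2, 54.4]), 84.7) [[0.4047, -0.1504], [0.4131, -0.0602], [0.4668, -0.0683], [0.4585, -0.159]]
module (array([ 0.4324, -0.3   ]), array([60.4, 42.4]), -82.0) [[0.4156, -0.3329], [0.4072, -0.2731], [0.4497, -0.2712], [0.4575, -0.3264]]
pos [ 0.4441 -0.0776  0.294 ] tooly 90.2 tilt [-0.001  0.    -1.   ] shift [ 0.0071 -0.0334  0.1339] turn tool z 0.004 (alt -3.138) q6 -1.97 t 2.2
```

In the tool's units: 0.045 m is 0.9, 0.04 m is 0.8.

Emit:
advance(deltas="0.085,0.08,-0.32,0.4,0 | 0.085,0.06,-0.34,0.8,0 | 0.085,0,0,0.9,0 | 0.085,0,0,0.4,0 | 0.085,0,0,0,0")

```text
t: 2.7
tool_pos: [0.4347, -0.1091, 0.1653]
ee_rot: [-0.004, -0.0, 1.0, 0.002]
ft_force: [-0.2, -0.1, -0.2]
width: 0.0849
grasp_force: 0.0
```

```bash
python3 -c "
from h import *
go(.437,-.111,.09,90)"; python3 shot.py b1; python3 - <<'E'
from h import *
import pickle
P=pickle.load(open('pics/b1.pkl','rb'));im=cv2.imread('pics/b1.png');hsv=cv2.cvtColor(im,cv2.COLOR_BGR2HSV)
m=cv2.inRange(hsv,(15,45,120),(32,140,255))
cs,_=cv2.findContours(m,cv2.RETR_EXTERNAL,cv2.CHAIN_APPROX_NONE)
for c in cs:
    if cv2.contourArea(c)>800: print('cream',cv2.boundingRect(c),rect(P,c,.112))
E
```

```text
pos [ 0.4347 -0.1091  0.1653] tooly 90.0 tilt [-0.008  0.004 -1.   ] shift [-0.0029 -0.0022  0.0753] turn tool z 0.000 (alt -3.141) q6 -2.04 t 2.7
cream (386, 308, 38, 48) (array([ 0.5137, -0.0489]), array([40. , 19.5]), -29.8)
cream (275, 190, 87, 80) (array([ 0.4371, -0.1102]), array([55.2, 54.2]), -86.9)
```

In the tool's units: 0.035 m is 0.7, 0.03 m is 0.6.

Emit:
advance(deltas="0.085,-0.06,-0.02,0.7,0 | 0.085,0,0,0.6,0 | 0.085,0,0,0.2,0 | 0.085,0,0,0,0 | 0.05,0,0,0,0 | 0.05,0,0,0,0 | 0.05,0,0,0,0 | 0.05,0,0,0,0")

```text
t: 3.55
tool_pos: [0.4423, -0.1123, 0.0971]
ee_rot: [0.002, -0.0, 1.0, -0.001]
ft_force: [1.0, 0.8, 6.3]
width: 0.0586
grasp_force: 65.1
```

```bash
python3 -c "
from h import *
go(.437,-.111,.09,90)"
```

```text
pos [ 0.4423 -0.1123  0.0971] tooly 90.1 tilt [ 0.005 -0.002 -1.   ] shift [0.0054 0.0013 0.007 ] turn tool z 0.001 (alt -3.141) q6 -2.04 t 3.55
```

In the tool's units: -0.045 m is -0.9, -0.04 m is -0.8.

Emit:
advance(deltas="0.05,0,0,-0.4,0 | 0.05,0,0,-0.8,0 | 0.05,0,0,-0.9,0 | 0.05,0,0,-0.9,0 | 0.05,0,0.8,-0.4,0 | 0.05,0,0.9,0,0 | 0.05,0,0.9,0,0 | 0.05,0,0.9,0,0")

```text
t: 4.35
tool_pos: [0.4395, 0.0649, 0.2648]
ee_rot: [0.001, -0.0, 1.0, -0.0]
ft_force: [0.1, -0.6, -2.5]
width: 0.0587
grasp_force: 65.4
```

Emit:
advance(deltas="0.05,0,0.9,0,0 | 0.05,0,0.9,0,0 | 0.05,0,0.9,0,0 | 0.05,0,0.9,0,0 | 0.05,0,0.9,0,0 | 0.05,0,0.4,0,0 | 0.05,0,0,0,0")

```text
t: 5.05
tool_pos: [0.4389, 0.3107, 0.264]
ee_rot: [-0.0, -0.003, 1.0, 0.0]
ft_force: [0.0, -0.9, -2.7]
width: 0.0585
grasp_force: 65.5
```

```bash
python3 -c "
from h import *
go(.568,.312,.2,90)"; python3 shot.py b2
```

```text
pos [0.4389 0.3107 0.264 ] tooly 90.3 tilt [-0.001  0.    -1.   ] shift [-0.1291  0.0007  0.0639] turn tool z 0.005 (alt -3.137) q6 -1.15 t 5.05
```

View pics/b2.png

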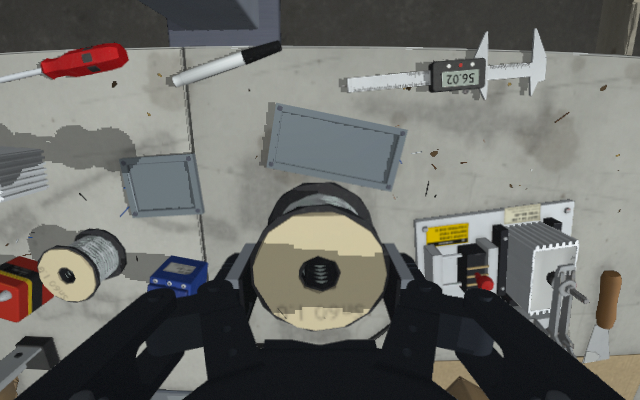

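The spool hangs upright in the fingers, top centre about (320,270). The block nest at (335,145) and module nest at (162,185) are visible.

```bash
cat > nests.py <<'E'
import sys,pickle
from h import *
n=sys.argv[1]
P=pickle.load(open(f'pics/{n}.pkl','rb'));im=cv2.imread(f'pics/{n}.png');hsv=cv2.cvtColor(im,cv2.COLOR_BGR2HSV)
m=cv2.inRange(hsv,(90,12,80),(125,90,200))
for c in cv2.findContours(m,cv2.RETR_EXTERNAL,cv2.CHAIN_APPROX_NONE)[0]:
    if cv2.contourArea(c)>800: print(cv2.boundingRect(c),*rect(P,c,.009))
E
python3 nests.py b2; python3 - <<'E'
from h import *
import pickle
P=pickle.load(open('pics/b2.pkl','rb'));im=cv2.imread('pics/b2.png');hsv=cv2.cvtColor(im,cv2.COLOR_BGR2HSV)
z=.264+.015
m=cv2.inRange(hsv,(15,45,60),(32,140,255));m[:,:230]=0;m[:,410:]=0
c=max(cv2.findContours(m,0,1)[0],key=cv2.contourArea)
w=(cast(P,c.reshape(-1,2),z)[:,:2]*1000).astype(np.float32)
print(cv2.boundingRect(c),cv2.minEnclosingCircle(w),rect(P,c,z),r.state()['tool_pos'])
E
```

```text
(424, 244, 41, 55) [0.5845 0.488 ] [99.1 54. ] 12.6
(69, 236, 50, 45) [ 0.5604 -0.0047] [67.3 57.1] 32.1
(502, 222, 75, 114) [0.604  0.6234] [195.  111.7] 4.2
(119, 153, 86, 65) [0.4611 0.0946] [117.6  81.7] -86.6
(0, 147, 49, 55) [ 0.4469 -0.0928] [79.1 74.3] -6.2
(266, 103, 142, 89) [0.411  0.3316] [168.7  80.9] 79.1
(169, 0, 111, 48) [0.2683 0.1981] [129.   48.5] -89.8
(253, 212, 134, 119) ((433.6790771484375, 310.2122497558594), 28.20450210571289) (array([0.4337, 0.3101]), array([55.4, 55.1]), 58.4) [0.43911334 0.30919486 0.26389149]
```

```bash
python3 nests.py a1; echo; python3 nests.py a2
```

```text
(0, 344, 37, 42) [ 0.5727 -0.3036] [134.6  58. ] -67.5
(0, 247, 85, 54) [ 0.442  -0.1217] [144.2  77.7] -85.7
(287, 222, 84, 77) [0.5698 0.316 ] [96.9 96.1] 8.0
(132, 207, 90, 95) [0.4871 0.1042] [142.1 122.1] 12.7
(413, 190, 93, 111) [0.6123 0.5093] [156.7 117.7] 11.1
(483, 126, 72, 146) [0.5864 0.6219] [213.7 100.4] 9.2
(236, 121, 129, 77) [0.4111 0.3327] [170.7  81.2] 79.2
(0, 0, 245, 116) [0.2052 0.1538] [332.7 139.2] 67.8

(88, 205, 100, 49) [ 0.4406 -0.1346] [152.1  70.3] 85.9
(410, 175, 84, 126) [0.6105 0.3117] [176.1 114.1] 8.0
(245, 160, 86, 76) [0.4609 0.0987] [102.6  81.9] -86.3
(526, 107, 104, 124) [0.5761 0.5089] [161.9 126.5] 8.0
(370, 66, 129, 82) [0.4106 0.3296] [166.7  81. ] 79.2
(195, 0, 103, 92) [0.2498 0.1137] [134.   83.5] 89.7
(0, 0, 133, 52) [ 0.1515 -0.0812] [177.4  61.4] 67.1
```

In the tool's units: -0.045 m is -0.9, 0.04 m is 0.8.

Emit:
advance(deltas="0.05,-0.9,0.04,0.2,0 | 0.05,-0.9,0.04,0.2,0 | 0.05,-0.9,0.04,0.2,0 | 0.05,0,0,0.8,0 | 0.05,0,0,0.8,0 | 0.05,0,0,0.8,0 | 0.05,0,0,0.6,0 | 0.05,0,0,0,0")

```text
t: 5.9
tool_pos: [0.5708, 0.3114, 0.078]
ee_rot: [-0.006, 0.0, 1.0, -0.002]
ft_force: [0.3, -1.0, -3.7]
width: 0.0582
grasp_force: 65.5
```

```bash
python3 -c "
from h import *
go(.575,.315,.036,90)"
```

```text
pos [0.5708 0.3114 0.078 ] tooly 90.0 tilt [-0.012 -0.005 -1.   ] shift [-0.0047  0.0038  0.0419] turn tool z -0.000 (alt 3.141) q6 -1.23 t 5.9
```

In the tool's units: 0.02 m is 0.4, 0.01 m is 0.2.

Emit:
advance(deltas="0.05,-0.1,0.06,0.4,0 | 0.05,0,0,0.2,0 | 0.05,0,0,0,0 | 0.05,0,0,0,0")

```text
t: 6.3
tool_pos: [0.5803, 0.3175, 0.0557]
ee_rot: [0.001, -0.0, 1.0, 0.0]
ft_force: [0.5, 0.0, -2.4]
width: 0.0584
grasp_force: 65.5
```

```bash
python3 -c "
from h import *
go(.575,.315,.036,90);print(r.state()['ft_force'])"
```

```text
pos [0.5803 0.3175 0.0557] tooly 90.1 tilt [ 0.001  0.    -1.   ] shift [ 0.0053 -0.0025  0.0197] turn tool z 0.001 (alt -3.141) q6 -1.22 t 6.3
[ 0.54250824  0.02764029 -2.36381648]
```

In the tool's units: 0.008 m is 0.16, 0.005 m is 0.1.

Emit:
advance(deltas="0.05,0.1,-0.04,0,0 | 0.05,0,0,0.16,0 | 0.05,0,0,0.16,0 | 0.05,0,0,0.06,0 | 0.05,0,0,0,0 | 0.05,0,0,0,0")

```text
t: 6.9
tool_pos: [0.5744, 0.3156, 0.0353]
ee_rot: [-0.001, -0.001, 1.0, -0.0]
ft_force: [-1.9, -1.0, 1.5]
width: 0.0585
grasp_force: 66.1
```

```bash
python3 -c "
from h import *
go(.575,.315,.036,90);print(r.state()['ft_force'])"
```

```text
pos [0.5744 0.3156 0.0353] tooly 90.1 tilt [-0.001 -0.    -1.   ] shift [-0.0006 -0.0006 -0.0007] turn tool z 0.001 (alt -3.140) q6 -1.22 t 6.9
[-1.89357851 -0.96846393  1.48318877]
```

In the tool's units: -0.05 m is -1, -0.04 m is -0.8.

Emit:
advance(deltas="0.085,0,0,0,0 | 0.085,0,0,0,0 | 0.085,0,0,0,0 | 0.085,0,0,0,0 | 0.085,0,0,-0.6,0 | 0.085,0,0,-0.8,0 | 0.085,0,0,-1,0 | 0.085,0,0,-1,0")

```text
t: 7.7
tool_pos: [0.5743, 0.3155, 0.2065]
ee_rot: [-0.0, -0.001, 1.0, -0.0]
ft_force: [0.3, -0.0, 0.2]
width: 0.0852
grasp_force: 0.0
```

Emit:
advance(deltas="0.085,0.9,0,-0.4,0 | 0.085,0.9,0,-0.4,0 | 0.085,0.8,0,-0.4,0 | 0.085,0.4,0,0,0 | 0.085,0,0,0,0 | 0.085,0,0,0,0")

```text
t: 8.3
tool_pos: [0.4249, 0.3155, 0.2655]
ee_rot: [0.001, -0.001, 1.0, 0.0]
ft_force: [0.5, 0.5, -0.8]
width: 0.0851
grasp_force: 0.0
```

```bash
python3 shot.py b3; python3 nests.py b3; python3 - <<'E'
from h import *
import pickle
P=pickle.load(open('pics/b3.pkl','rb'));im=cv2.imread('pics/b3.png');hsv=cv2.cvtColor(im,cv2.COLOR_BGR2HSV)
m=cv2.inRange(hsv,(15,45,60),(32,140,255))
for c in cv2.findContours(m,0,1)[0]:
    if cv2.contourArea(c)>800: print(cv2.boundingRect(c),rect(P,c,.05))
go(.436,-.11,.25,-5.3)
E
```

```text
(69, 245, 50, 45) [ 0.5608 -0.0055] [67.2 57.1] 33.6
(281, 235, 76, 63) [0.5696 0.3159] [96.5 95.5] 8.4
(500, 208, 70, 103) [0.5569 0.6258] [155.9 100.5] 9.4
(118, 164, 85, 63) [0.4609 0.0958] [115.5  81.6] -86.2
(0, 157, 49, 56) [ 0.4474 -0.0931] [80.  74.5] -6.2
(263, 115, 140, 86) [0.4109 0.3322] [169.8  80.9] 79.1
(168, 0, 110, 54) [0.2576 0.2012] [128.6  56.1] 89.5
(466, 364, 53, 36) (array([0.7349, 0.5808]), array([82.7, 67.8]), 87.5)
(298, 267, 43, 38) (array([0.569 , 0.3147]), array([54.8, 54.3]), 1.3)
(39, 259, 57, 51) (array([ 0.5723, -0.0238]), array([79.2, 76.3]), -88.9)
pos [0.4253 0.3154 0.2652] tooly 90.1 tilt [ 0. -0. -1.] shift [-0.0102 -0.4254  0.0152] turn tool z -1.477 (alt 1.664) q6 -1.13 t 8.35
```

View pics/b3.png

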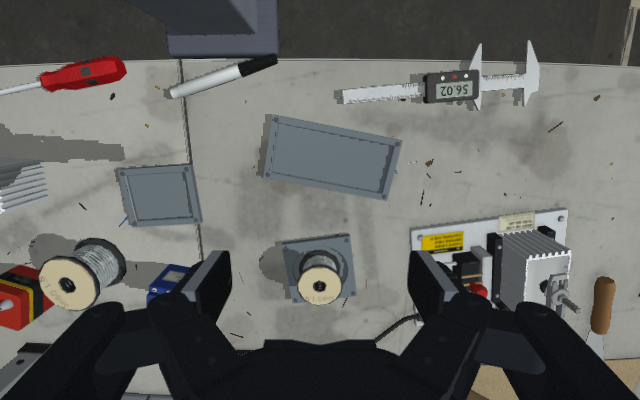

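The spool sits in the round nest at (0.569,0.315), about 1.5 mm off centre. Next is the driver.

In the tool's units: -0.05 m is -1, -0.002 m is -0.04.

Emit:
advance(deltas="0.085,-0.04,-1,0,0 | 0.085,-0.04,-1,0,0 | 0.085,-0.04,-1,0,0 | 0.085,-0.04,-1,0,0 | 0.085,-0.04,-1,0,0 | 0.085,0,-1,0,0 | 0.085,0,-1,0,0 | 0.085,0,-1,0,0")

```text
t: 9.15
tool_pos: [0.4354, -0.0873, 0.2651]
ee_rot: [-0.0, 0.0, 1.0, 0.0]
ft_force: [1.1, 0.6, -0.2]
width: 0.0852
grasp_force: 0.0
```

Emit:
advance(deltas="0.085,0,-0.44,0,0.0239 | 0.085,0,0,0,0.0239 | 0.085,0,0,0,0.0239 | 0.085,0,0,0,0.0239 | 0.085,0,0,0,0.0239 | 0.085,0,0,0,0.0239 | 0.085,0,0,0,0.0239 | 0.085,0,0,0,0.0239")

```text
t: 9.95
tool_pos: [0.4358, -0.1074, 0.2647]
ee_rot: [-0.001, 0.567, 0.824, -0.0]
ft_force: [0.0, 0.1, -0.0]
width: 0.0852
grasp_force: 0.0
```

Emit:
advance(deltas="0.085,0,0,0,0.0239 | 0.085,0,0,0,0.0239 | 0.085,0,0,0,0.0239 | 0.085,0,0,0,0.0022 | 0.085,0,0,0,0 | 0.085,0,0,0,0")

```text
t: 10.55
tool_pos: [0.4354, -0.1067, 0.2651]
ee_rot: [-0.0, 0.738, 0.674, -0.0]
ft_force: [-0.5, 0.8, 0.1]
width: 0.0851
grasp_force: 0.0
```

```bash
python3 shot.py d1;python3 -c "
from h import *
go(.436,-.11,.05,-5.3)"
```

```text
pos [ 0.4354 -0.1066  0.2651] tooly -5.2 tilt [-0.  0. -1.] shift [-0.0034  0.001   0.2151] turn tool z 0.002 (alt -3.140) q6 -0.38 t 10.6
```

View pics/d1.png

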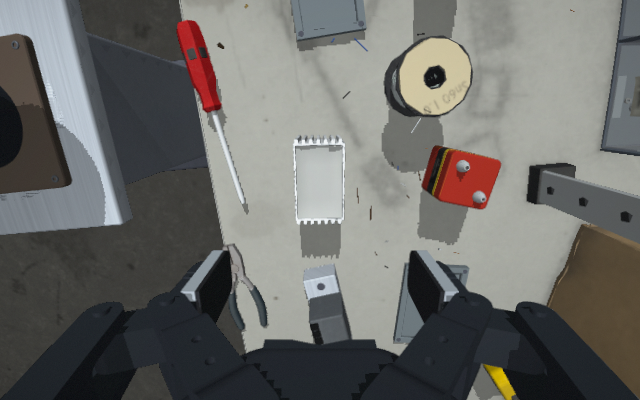

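The driver is aligned with the tool, its top spanning about (294..344, 140..221). The battery is at (462,175).

```bash
python3 - <<'E'
from h import *
import pickle
P=pickle.load(open('pics/d1.pkl','rb'))
c=np.float32([(294,142),(343,143),(344,220),(294,222)]);print(rect(P,c,.066),cast(P,c,.066).mean(0))
im=cv2.imread('pics/d1.png');hsv=cv2.cvtColor(im,cv2.COLOR_BGR2HSV)
m=cv2.inRange(hsv,(0,0,190),(180,25,255));m[:,:270]=0;m[:,370:]=0
k=max(cv2.findContours(cv2.morphologyEx(m,3,np.ones((9,9))),0,1)[0],key=cv2.contourArea);print(cv2.boundingRect(k),rect(P,k,.066))
E
```

```text
(array([ 0.4362, -0.1117]), array([90.9, 57.4]), 83.7) [ 0.43519542 -0.11071313  0.066     ]
(293, 138, 52, 87) (array([ 0.4353, -0.1101]), array([97. , 55.9]), 85.8)
```

In the tool's units: 0.045 m is 0.9, -0.0035 m is -0.07, -0.015 rad / 6.2832 = -0.0024.

Emit:
advance(deltas="0.085,-0.07,0,0.9,-0.0024 | 0.085,0,0,0.9,0 | 0.085,0,0,0.9,0 | 0.085,0,0,0.9,0 | 0.085,0,0,0.6,0 | 0.085,0,0,0.16,0 | 0.085,0,0,0,0 | 0.085,0,0,0,0")

```text
t: 11.4
tool_pos: [0.4363, -0.1105, 0.049]
ee_rot: [0.001, 0.734, 0.68, 0.001]
ft_force: [1.2, -0.4, -0.4]
width: 0.0854
grasp_force: 0.0
```

Emit:
advance(deltas="0.04,0,0,0,0 | 0.04,0,0,0,0 | 0.04,0,0,0,0 | 0.04,0,0,0,0 | 0.04,0,0,0,0")

```text
t: 11.9
tool_pos: [0.4361, -0.1104, 0.0492]
ee_rot: [0.001, 0.734, 0.68, 0.0]
ft_force: [-1.0, 0.1, 5.7]
width: 0.0548
grasp_force: 65.9
```

```bash
python3 -c "
from h import *
go(.436,-.11,.05,-4.2)"
```

```text
pos [ 0.4361 -0.1104  0.0492] tooly -4.4 tilt [ 0.002 -0.001 -1.   ] shift [ 0.0004 -0.0001 -0.0008] turn tool z -0.003 (alt 3.138) q6 -0.40 t 11.9
```

In the tool's units: -0.045 m is -0.9, -0.02 m is -0.4.

Emit:
advance(deltas="0.04,0,0,-0.4,0 | 0.04,0,0,-0.9,0 | 0.04,0,0,-0.9,0 | 0.04,0,0,-0.9,0 | 0.04,0,0,0,0")

```text
t: 12.4
tool_pos: [0.4386, -0.1115, 0.2101]
ee_rot: [0.007, 0.734, 0.679, 0.003]
ft_force: [0.1, -1.7, -2.1]
width: 0.055
grasp_force: 65.4
```

Emit:
advance(deltas="0.04,-0.66,0.54,0,0 | 0.04,-0.66,0.54,0,0 | 0.04,-0.66,0.54,0,0 | 0.04,-0.66,0.54,0,0 | 0.04,-0.66,0.54,0,0 | 0.04,-0.66,0.54,0,0.01 | 0.04,0,0,0,0 | 0.04,0,0,0,0")

```text
t: 13.2
tool_pos: [0.5803, -0.3196, 0.1993]
ee_rot: [-0.002, 0.755, 0.656, -0.0]
ft_force: [0.0, 0.2, -3.3]
width: 0.0547
grasp_force: 65.3
```

```bash
python3 -c "
from h import *
go(.582,-.3245,.06,-8)"; python3 shot.py d2
```

```text
pos [ 0.5803 -0.3196  0.1993] tooly -8.1 tilt [-0.004  0.003 -1.   ] shift [-0.005   0.0029  0.1393] turn tool z -0.001 (alt 3.141) q6 -0.52 t 13.2
```

View pics/d2.png

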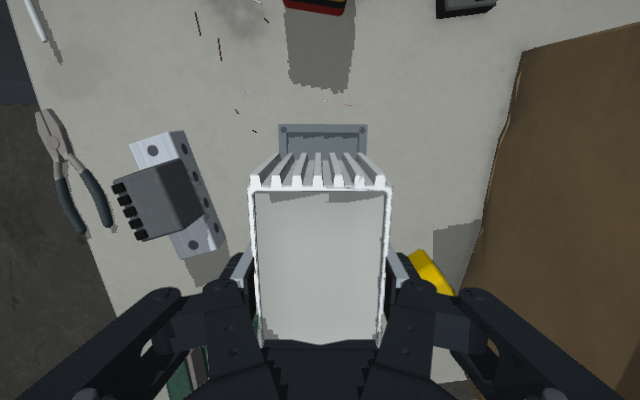

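The driver hangs straight, top edge at row 187 between columns 250 and 390. The nest's near edge shows at row 124, columns 280 to 368. The cardboard box is to the right, from column 460 on.

```bash
python3 - <<'E'
from h import *
import pickle
P=pickle.load(open('pics/d2.pkl','rb'))
a=cast(P,[(280,124),(368,124)],.009);d=a[1]-a[0];L=np.hypot(*d[:2]);u=d[:2]/L;n=np.array([u[1],-u[0]])
if n[1]>0:n=-n
print('nest',a.mean(0)[:2]+n*.0665,L,np.degrees(np.arctan2(u[1],u[0])))
b=cast(P,[(250,187),(390,187)],.2165);print('driver', b.mean(0)[:2]+n*.0485,np.linalg.norm(b[1]-b[0]))
for z in(0.02,.1,.2,.3):print(z,cast(P,[(458,305),(480,235),(521,52)],z)[:,:2].round(3).tolist())
print('tape',cast(P,[(425,255),(450,290)],.03)[:,:2])
E
```

```text
nest [ 0.58441083 -0.32615074] 0.0902094658934155 -8.02172069707202
driver [ 0.5808952  -0.32450738] 0.05285540613740616
0.02 [[0.724, -0.489], [0.749, -0.401], [0.788, -0.219]]
0.1 [[0.689, -0.427], [0.708, -0.362], [0.737, -0.227]]
0.2 [[0.646, -0.349], [0.657, -0.313], [0.673, -0.237]]
0.3 [[0.603, -0.271], [0.605, -0.264], [0.609, -0.248]]
tape [[ 0.68350951 -0.41136317]
 [ 0.71021991 -0.45935663]]
```

```bash
python3 - <<'E'
from h import *
import pickle
Pd,Pe=pickle.load(open('pics/d2.pkl','rb')),pickle.load(open('pics/d1.pkl','rb'));Ps=optics.camera_params('scene')
for z in(.02,.1,.15,.2,.25,.3):print(z,cast(Pd,[(525,50)],z)[0,:2].round(3),cast(Pe,[(577,226)],z)[0,:2].round(3), 'lower edge',cast(Pd,[(458,305)],z)[0,:2].round(3),cast(Pe,[(540,360)],z)[0,:2].round(3))
im=cv2.imread('pics/d1.png')[200:400,440:640];i2=cv2.imread('pics/scene0.png')[80:310,380:620]
cv2.imwrite('pics/c2.png',np.hstack([cv2.resize(im,(400,400)),cv2.resize(i2,(400,400))]))
E
```

```text
0.02 [ 0.792 -0.217] [ 0.779 -0.212] lower edge [ 0.724 -0.489] [ 0.758 -0.438]
0.1 [ 0.74  -0.226] [ 0.707 -0.174] lower edge [ 0.689 -0.427] [ 0.69  -0.352]
0.15 [ 0.707 -0.231] [ 0.662 -0.151] lower edge [ 0.668 -0.388] [ 0.648 -0.298]
0.2 [ 0.675 -0.237] [ 0.617 -0.127] lower edge [ 0.646 -0.349] [ 0.606 -0.244]
0.25 [ 0.642 -0.242] [ 0.572 -0.104] lower edge [ 0.625 -0.31 ] [ 0.563 -0.19 ]
0.3 [ 0.609 -0.247] [ 0.527 -0.08 ] lower edge [ 0.603 -0.271] [ 0.521 -0.137]
```

View pics/c2.png

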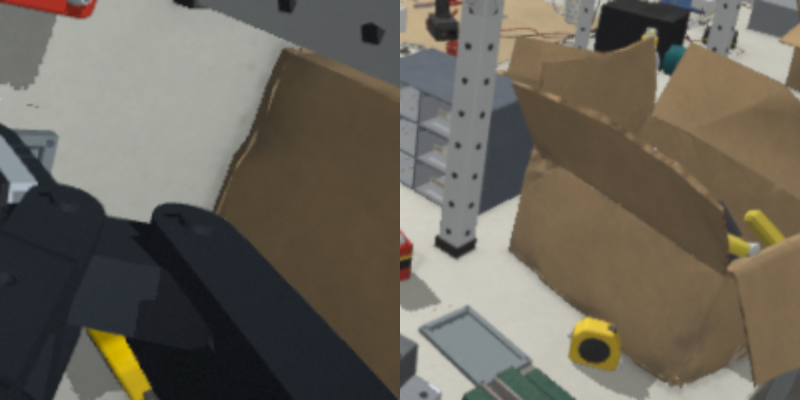

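The box's base edge (triangulated at bench height) is clear of the tool's path. Lowering the driver.

In the tool's units: 0.04 m is 0.8, 0.03 m is 0.6.

Emit:
advance(deltas="0.04,-0.08,0.06,0.6,0 | 0.04,0,0,0.8,0 | 0.04,0,0,0.8,0 | 0.04,0,0,0.4,0 | 0.04,0,0,0,0 | 0.04,0,0,0,0")

```text
t: 13.85
tool_pos: [0.5835, -0.3232, 0.0728]
ee_rot: [-0.0, 0.755, 0.656, 0.0]
ft_force: [0.4, -0.6, -1.4]
width: 0.0553
grasp_force: 65.2
```

```bash
python3 -c "
from h import *
go(.583,-.3235,.054,-8)"
```

```text
pos [ 0.5835 -0.3232  0.0728] tooly -8.0 tilt [-0.  0. -1.] shift [-0.0004 -0.0004  0.0188] turn tool z 0.001 (alt -3.141) q6 -0.52 t 13.85
```

Careful with the scale: shifts go in shares of 50 mm and turns go in shares of 2 pi rad. That gives: 0.01 m is 0.2, 0.006 m is 0.12.

Emit:
advance(deltas="0.04,0,0,0.2,0 | 0.04,0,0,0.12,0 | 0.04,0,0,0.08,0 | 0.04,0,0,0,0 | 0.04,0,0,0,0")

```text
t: 14.35
tool_pos: [0.5842, -0.3244, 0.0533]
ee_rot: [0.001, 0.755, 0.656, 0.0]
ft_force: [-0.8, 0.1, 0.4]
width: 0.0553
grasp_force: 65.7
```

```bash
python3 -c "
from h import *
go(.583,-.3235,.054,-8)"
```

```text
pos [ 0.5842 -0.3244  0.0533] tooly -8.0 tilt [ 0.001 -0.001 -1.   ] shift [ 0.0007 -0.0014 -0.0007] turn tool z -0.000 (alt 3.141) q6 -0.52 t 14.35
```

In the tool's units: -0.05 m is -1, -0.02 m is -0.4.

Emit:
advance(deltas="0.08,0,0,0,0 | 0.08,0,0,0,0 | 0.08,0,0,0,0 | 0.08,0,0,-0.4,0 | 0.08,0,0,-0.8,0 | 0.08,0,0,-1,0 | 0.085,0,0,-1,0 | 0.085,0,0,-0.6,0")

```text
t: 15.15
tool_pos: [0.5848, -0.325, 0.248]
ee_rot: [0.004, 0.755, 0.656, 0.001]
ft_force: [0.5, -0.4, 0.2]
width: 0.085
grasp_force: 0.0
```

Emit:
advance(deltas="0.085,0,-0.8,0,0 | 0.085,0,-0.8,0,0 | 0.085,0,-0.8,0,0 | 0.085,0,-0.7,0,-0.0223 | 0.085,0,0,0,-0.0223 | 0.085,0,0,0,0 | 0.085,0,0,0,0")

```text
t: 15.85
tool_pos: [0.4304, -0.3027, 0.2428]
ee_rot: [0.001, 0.657, 0.754, -0.0]
ft_force: [-0.0, -0.4, -0.9]
width: 0.0853
grasp_force: 0.0
```

```bash
python3 shot.py m1; python3 nests.py m1; python3 -c "
from h import *
go(.4324,-.30,.067,8)"
```

```text
(383, 146, 113, 156) [ 0.5925 -0.3563] [191.8 125.1] 82.8
(298, 126, 44, 112) [ 0.4341 -0.3161] [139.8  52.4] -81.8
(589, 54, 51, 52) [ 0.7609 -0.1476] [65.3 58.8] 18.7
(0, 0, 104, 23) [ 0.1109 -0.1577] [122.2  21.4] 1.4
pos [ 0.4306 -0.3027  0.2427] tooly 7.9 tilt [ 0.001 -0.001 -1.   ] shift [0.0025 0.002  0.1757] turn tool z -0.002 (alt 3.140) q6 -0.94 t 15.9
```

View pics/m1.png

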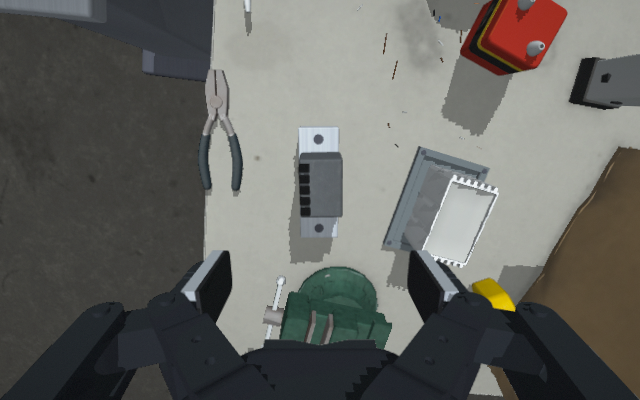

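The driver stands in its nest near (460,222). The module top is at about (300..343, 162..217), aligned with the tool.

```bash
python3 - <<'E'
from h import *
import pickle
P=pickle.load(open('pics/m1.pkl','rb'))
c=np.float32([(455,177),(497,188),(463,265),(424,253)]);print('driver',rect(P,c,.07))
n=cast(P,[(421,147),(489,168),(384,247)],.009)[:,:2];print('nest',(n[1]+n[2])/2,np.linalg.norm(n[0]-n[1]),np.linalg.norm(n[0]-n[2]))
c=np.float32([(299,162),(341,161),(343,217),(300,217)]);print('module',rect(P,c,.083))
b=cast(P,[(299,127),(338,127),(339,237),(301,237)],.035)[:,:2];print('block',b.mean(0),rect(P,np.float32([(299,127),(338,127),(339,237),(301,237)]),.035))
E
```

```text
driver (array([ 0.585 , -0.3231]), array([91.9, 48.1]), 82.8)
nest [ 0.58242934 -0.32753737] 0.09025326864618102 0.134857000799412
module (array([ 0.4337, -0.3042]), array([56.6, 43.3]), -82.1)
block [ 0.43234982 -0.31077788] (array([ 0.4332, -0.3107]), array([128.5,  45.6]), -82.1)
```

```bash
python3 - <<'E'
from h import *
import pickle
P=pickle.load(open('pics/m1.pkl','rb'))
for z in(.05,.1,.15):print(z,cast(P,[(320,268),(320,292),(275,285)],z)[:,:2].round(3).tolist())
go(.4335,-.301,.067,8)
E
```

```text
0.05 [[0.447, -0.407], [0.451, -0.44], [0.396, -0.438]]
0.1 [[0.443, -0.38], [0.446, -0.407], [0.4, -0.406]]
0.15 [[0.439, -0.353], [0.442, -0.375], [0.404, -0.374]]
pos [ 0.4306 -0.3027  0.2427] tooly 7.9 tilt [ 0.001 -0.001 -1.   ] shift [0.0014 0.003  0.1757] turn tool z -0.002 (alt 3.140) q6 -0.94 t 15.9
```

Clear of the vise. Descending to the module and gripping it.

In the tool's units: 0.045 m is 0.9, 0.04 m is 0.8.

Emit:
advance(deltas="0.085,0.02,0.06,0.8,0 | 0.085,0,0,0.9,0 | 0.085,0,0,0.9,0 | 0.085,0,0,0.6,0 | 0.085,0,0,0.26,0 | 0.085,0,0,0,0 | 0.085,0,0,0,0 | 0.085,0,0,0,0")

```text
t: 16.7
tool_pos: [0.4345, -0.3024, 0.0717]
ee_rot: [0.002, 0.656, 0.755, -0.0]
ft_force: [-0.1, -0.4, 0.5]
width: 0.0851
grasp_force: 0.0
```

Emit:
advance(deltas="0.03,0,0,0,0 | 0.03,0,0,0,0 | 0.03,0,0,0,0 | 0.03,0,0,0,0 | 0.03,0,0,0,0 | 0.03,0,0,0,0")

```text
t: 17.3
tool_pos: [0.4334, -0.3016, 0.0704]
ee_rot: [0.001, 0.656, 0.755, -0.0]
ft_force: [-1.4, 1.1, 5.7]
width: 0.0442
grasp_force: 63.2
```

```bash
python3 -c "
from h import *
go(.4335,-.301,.2,8)"
```

```text
pos [ 0.4334 -0.3016  0.0704] tooly 8.0 tilt [ 0.001 -0.001 -1.   ] shift [ 0.0004  0.0003 -0.1296] turn tool z 0.000 (alt -3.141) q6 -0.94 t 17.3
```

In the tool's units: -0.045 m is -0.9, -0.02 m is -0.4.

Emit:
advance(deltas="0.03,0,0,-0.4,0 | 0.03,0,0,-0.9,0 | 0.03,0,0,-0.9,0 | 0.03,0,0,-0.9,0 | 0.03,0,0,-0.3,0 | 0.03,0,0,0,0")

```text
t: 17.9
tool_pos: [0.4338, -0.3017, 0.2413]
ee_rot: [0.002, 0.656, 0.755, -0.0]
ft_force: [0.6, 0.2, -2.3]
width: 0.0439
grasp_force: 62.5
```

Emit:
advance(deltas="0.03,0.87,0.19,0,0 | 0.03,0.87,0.19,0,0 | 0.03,0.87,0.19,0,0 | 0.03,0.87,0.19,0,0 | 0.03,0.87,0.19,0,0 | 0.03,0.87,0.19,0,0 | 0.03,0.87,0.19,0,0 | 0.03,0.87,0.19,0,0")

```text
t: 18.7
tool_pos: [0.4575, 0.0562, 0.2351]
ee_rot: [-0.003, 0.656, 0.755, -0.002]
ft_force: [0.5, -0.4, -2.6]
width: 0.044
grasp_force: 62.4
```

Emit:
advance(deltas="0.03,0.87,0.16,0,0 | 0.03,0,0,0,0.0123 | 0.03,0,0,0,0 | 0.03,0,0,0,0")

```text
t: 19.1
tool_pos: [0.4602, 0.0982, 0.2364]
ee_rot: [-0.002, 0.684, 0.729, -0.002]
ft_force: [0.7, -0.1, -2.2]
width: 0.044
grasp_force: 62.3
```

```bash
python3 shot.py m2; python3 nests.py m2; python3 -c "
from h import *
go(.461,.101,.08,3.6)"
```

```text
(0, 288, 60, 37) [ 0.0516 -0.1229] [114.5  59.4] 7.7
(550, 151, 90, 249) [ 0.8636 -0.0612] [431.9 137. ] -67.6
(269, 131, 149, 208) [0.4971 0.0078] [287.6 189.7] -86.0
(0, 100, 202, 230) [0.2222 0.026 ] [319.7 237.3] -78.9
(555, 76, 85, 51) [0.7825 0.2089] [108.7  56.4] 3.1
(394, 0, 91, 30) [0.5749 0.2803] [95.8 28.1] 6.8
(232, 0, 83, 43) [0.3994 0.2691] [80.9 42.8] -10.6
pos [0.4606 0.0978 0.2371] tooly 3.6 tilt [-0.004 -0.    -1.   ] shift [0.0032 0.0012 0.1571] turn tool z 0.000 (alt -3.141) q6 -0.07 t 19.15
```

View pics/m2.png

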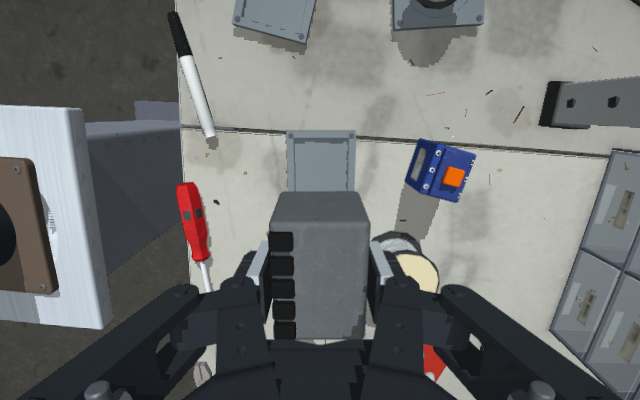

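The module is held square, its top spanning rows 228 to 338 and columns 270 to 368. The nest's near edge shows at row 131, columns 287 to 355.

```bash
python3 - <<'E'
from h import *
import pickle
P=pickle.load(open('pics/m2.pkl','rb'))
print(cast(P,[(321,228),(320,338)],.2495).round(4)); n=cast(P,[(287,131),(355,131)],.009);print(n, n.mean(0)[:2]+[.003,-.049])
E
```

```text
[[0.4601 0.1238 0.2495]
 [0.4633 0.0696 0.2495]]
[[0.41942482 0.14652709 0.009     ]
 [0.49750046 0.15160989 0.009     ]] [0.46146264 0.10006849]
```

In the tool's units: 0.045 m is 0.9, 0.001 m is 0.02.

Emit:
advance(deltas="0.03,0.08,0.02,0.8,0 | 0.03,0,0,0.9,0 | 0.03,0,0,0.9,0 | 0.03,0,0,0.7,0 | 0.03,0,0,0.24,0 | 0.03,0,0,0,0 | 0.03,0,0,0,0")

```text
t: 19.85
tool_pos: [0.4638, 0.1019, 0.0638]
ee_rot: [0.001, 0.685, 0.729, 0.001]
ft_force: [0.2, -0.5, -2.5]
width: 0.044
grasp_force: 62.2
```

```bash
python3 -c "
from h import *
go(.461,.1025,.0395,3.6)"
```

```text
pos [0.4638 0.1019 0.0638] tooly 3.6 tilt [ 0.003  0.    -1.   ] shift [ 0.0007 -0.0028  0.0243] turn tool z -0.001 (alt 3.141) q6 -0.06 t 19.85
```

In the tool's units: 0.01 m is 0.2, 0.008 m is 0.16.

Emit:
advance(deltas="0.03,0,-0.02,0.2,0 | 0.03,0,0,0.16,0 | 0.03,0,0,0.08,0 | 0.03,0,0,0.04,0 | 0.03,0,0,0,0 | 0.03,0,0,0,0")

```text
t: 20.45
tool_pos: [0.4612, 0.1024, 0.0395]
ee_rot: [-0.001, 0.684, 0.729, -0.001]
ft_force: [-4.8, -0.5, 7.0]
width: 0.0442
grasp_force: 63.4
```

```bash
python3 -c "
from h import *
go(.461,.1025,.0395,3.6)"
```

```text
pos [0.4612 0.1024 0.0395] tooly 3.6 tilt [-0.002 -0.    -1.   ] shift [ 0.0001 -0.0002 -0.    ] turn tool z 0.001 (alt -3.141) q6 -0.06 t 20.45
```

In the tool's units: -0.05 m is -1, -0.04 m is -0.8.

Emit:
advance(deltas="0.075,0,0,0,0 | 0.075,0,0,0,0 | 0.075,0,0,0,0 | 0.085,0,0,-0.4,0 | 0.085,0,0,-0.8,0 | 0.085,0,0,-1,0 | 0.085,0,0,-1,0 | 0.085,0,0,-0.8,0")

```text
t: 21.25
tool_pos: [0.4618, 0.1024, 0.2416]
ee_rot: [0.001, 0.684, 0.729, 0.001]
ft_force: [0.4, 0.4, -1.3]
width: 0.0848
grasp_force: 0.0
```

```bash
python3 shot.py m3
```

Emit:
advance(deltas="0.085,-0.91,-0.12,0,0 | 0.085,-0.91,-0.12,0,0 | 0.085,-0.91,-0.12,0,0 | 0.085,-0.91,-0.12,0,0 | 0.085,-0.91,-0.12,0,0 | 0.085,-0.91,-0.12,0,0 | 0.085,-0.91,-0.12,0,0 | 0.085,-0.91,-0.12,0,0")

```text
t: 22.1
tool_pos: [0.4358, -0.2659, 0.2381]
ee_rot: [0.0, 0.685, 0.729, 0.0]
ft_force: [1.1, -0.4, 0.1]
width: 0.0852
grasp_force: 0.0
```

Emit:
advance(deltas="0.085,-0.91,-0.12,0,0 | 0.085,0,0,0,-0.0123 | 0.085,0,0,0,0 | 0.085,0,0,0,0")

```text
t: 22.5
tool_pos: [0.4331, -0.3093, 0.2378]
ee_rot: [-0.0, 0.656, 0.754, 0.0]
ft_force: [-0.7, 0.7, -0.4]
width: 0.0847
grasp_force: 0.0
```

```bash
python3 shot.py k1; python3 nests.py k1; python3 -c "
from h import *
go(.433,-.311,.022,8)"
```

```text
(384, 141, 113, 161) [ 0.5924 -0.3576] [195.1 123.1] 83.1
(591, 48, 49, 52) [ 0.7567 -0.1482] [61.1 58.5] 19.7
pos [ 0.4332 -0.309   0.2379] tooly 8.0 tilt [-0.     0.001 -1.   ] shift [-0.0021 -0.0004  0.2159] turn tool z -0.000 (alt 3.142) q6 -0.95 t 22.55
```

View pics/m3.png

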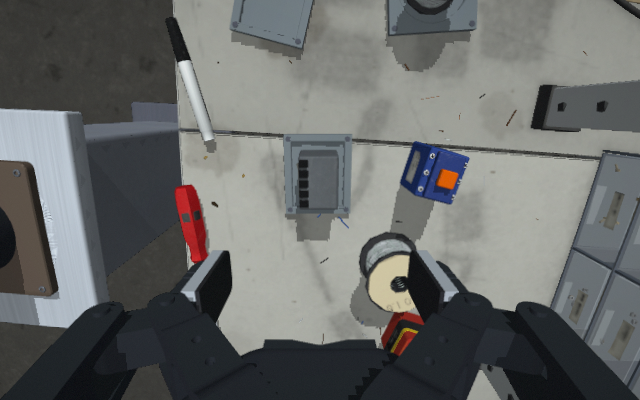

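The module sits in its nest, its top at about (299..343, 158..208) inside the plate at (284..351, 135..217). Next is the block.

```bash
python3 - <<'E'
from h import *
import pickle
P=pickle.load(open('pics/m3.pkl','rb'))
print('module',rect(P,np.float32([(299,160),(343,158),(343,207),(299,208)]),.052),'nest',rect(P,np.float32([(284,135),(351,135),(350,213),(284,217)]),.009))
P=pickle.load(open('pics/k1.pkl','rb'));im=cv2.imread('pics/k1.png');hsv=cv2.cvtColor(im,cv2.COLOR_BGR2HSV)
m=cv2.inRange(hsv,(90,8,60),(130,90,255));m[:,:270]=0;m[:,370:]=0;m[260:]=0
for k in cv2.findContours(cv2.morphologyEx(m,3,np.ones((5,5))),0,1)[0]:
    if cv2.contourArea(k)>500: print(cv2.boundingRect(k),rect(P,k,.035))
print(hsv[180,320],hsv[180,300],hsv[180,340],hsv[180,370])
cv2.imwrite('pics/c3.png',cv2.resize(im[100:270,240:400],None,fx=3.5,fy=3.5))
E
```

```text
module (array([0.4647, 0.1001]), array([54.1, 48.5]), -85.1) nest (array([0.4608, 0.0975]), array([101.6,  83.2]), -86.4)
(296, 120, 42, 114) (array([ 0.4311, -0.3103]), array([128.8,  44.9]), -81.9)
[103  27 216] [104  26 213] [ 39  10 171] [ 38  12 170]
```

View pics/c3.png

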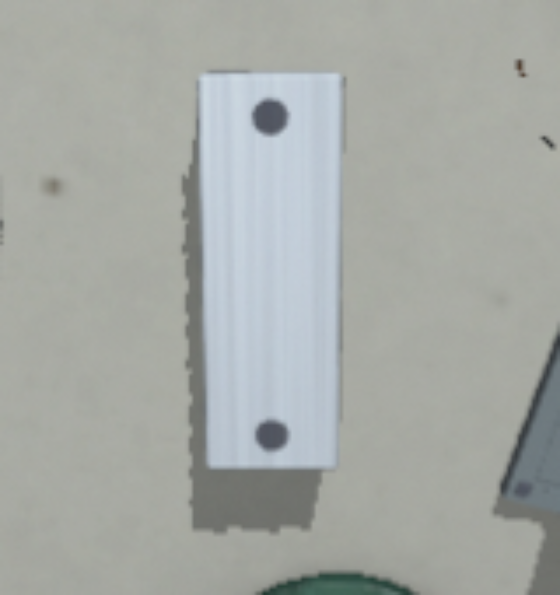

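The block is square to the tool, centre (0.4313,-0.3103), with clear sides.

In the tool's units: 0.045 m is 0.9, -0.0015 m is -0.03.

Emit:
advance(deltas="0.085,-0.03,-0.03,0.9,0 | 0.085,0,0,0.9,0 | 0.085,0,0,0.9,0 | 0.085,0,0,0.8,0 | 0.085,0,0,0.6,0 | 0.085,0,0,0.2,0 | 0.085,0,0,0,0 | 0.085,0,0,0,0")

```text
t: 23.35
tool_pos: [0.433, -0.312, 0.025]
ee_rot: [0.001, 0.656, 0.755, -0.0]
ft_force: [-0.3, 0.7, 1.0]
width: 0.0846
grasp_force: 0.0
```

Emit:
advance(deltas="0.03,0,0,0,0 | 0.03,0,0,0,0 | 0.03,0,0,0,0 | 0.03,0,0,0,0 | 0.03,0,0,0,0 | 0.03,0,0,0,0")

```text
t: 23.95
tool_pos: [0.4322, -0.3124, 0.0251]
ee_rot: [0.001, 0.656, 0.755, -0.001]
ft_force: [-2.4, 0.2, 6.5]
width: 0.044
grasp_force: 65.8
```

```bash
python3 -c "
from h import *
go(.431,-.311,.2,8)"
```

```text
pos [ 0.4322 -0.3124  0.0251] tooly 8.1 tilt [ 0.    -0.002 -1.   ] shift [ 0.0012 -0.001  -0.1749] turn tool z 0.001 (alt -3.140) q6 -0.96 t 23.95
```

In the tool's units: -0.045 m is -0.9, -0.02 m is -0.4.

Emit:
advance(deltas="0.03,0,0,-0.4,0 | 0.03,0,0,-0.9,0 | 0.03,0,0,-0.9,0 | 0.03,0,0,-0.9,0 | 0.03,0,0,-0.9,0 | 0.03,0,0,0,0")

```text
t: 24.55
tool_pos: [0.4344, -0.3139, 0.2307]
ee_rot: [0.007, 0.656, 0.755, -0.001]
ft_force: [0.9, -0.1, -4.1]
width: 0.0441
grasp_force: 64.6
```

Emit:
advance(deltas="0.03,0.92,0.154,0,0 | 0.03,0.92,0.154,0,0 | 0.03,0.92,0.154,0,0 | 0.03,0.92,0.154,0,0 | 0.03,0.92,0.154,0,0 | 0.03,0.92,0.154,0,0 | 0.03,0.92,0.154,0,0 | 0.03,0.92,0.154,0,0")

```text
t: 25.35
tool_pos: [0.4394, 0.0636, 0.2201]
ee_rot: [-0.002, 0.656, 0.755, -0.001]
ft_force: [1.4, 0.3, -5.9]
width: 0.0435
grasp_force: 64.3
```

Emit:
advance(deltas="0.03,0.92,0.154,0,0 | 0.03,0.92,0.154,0,0 | 0.03,0.92,0.154,0,0 | 0.03,0.92,0.154,0,0 | 0.03,0,0,0,0.0239 | 0.03,0,0,0,0.0239 | 0.03,0,0,0,0.0048 | 0.03,0,0,0,0")

```text
t: 26.15
tool_pos: [0.4445, 0.2477, 0.2198]
ee_rot: [-0.001, 0.771, 0.637, -0.003]
ft_force: [-0.3, -1.0, -5.7]
width: 0.0435
grasp_force: 64.3
```

```bash
python3 -c "
from h import *
go(.4107,.3285,.1,-10.9)"
```

```text
pos [0.4445 0.2477 0.2198] tooly -10.9 tilt [-0.006 -0.002 -1.   ] shift [ 0.0733 -0.0478  0.1199] turn tool z 0.001 (alt -3.141) q6 0.50 t 26.15
```

In the tool's units: 0.037 m is 0.74, -0.024 m is -0.48.

Emit:
advance(deltas="0.03,0.74,-0.48,0,0 | 0.03,0.74,-0.48,0,0 | 0.03,0,0,0,0 | 0.03,0,0,0,0 | 0.03,0,0,0,0")

```text
t: 26.65
tool_pos: [0.4128, 0.329, 0.2219]
ee_rot: [-0.0, 0.771, 0.637, -0.001]
ft_force: [-0.8, -0.4, -6.2]
width: 0.0438
grasp_force: 64.3
```

```bash
python3 shot.py k2; python3 -c "
from h import *
go(.4107,.3285,.1,-10.9)"
```

```text
pos [0.4132 0.3288 0.2223] tooly -10.9 tilt [-0.001 -0.001 -1.   ] shift [-0.0006 -0.0022  0.1223] turn tool z -0.001 (alt 3.141) q6 0.67 t 26.7
```

View pics/k2.png

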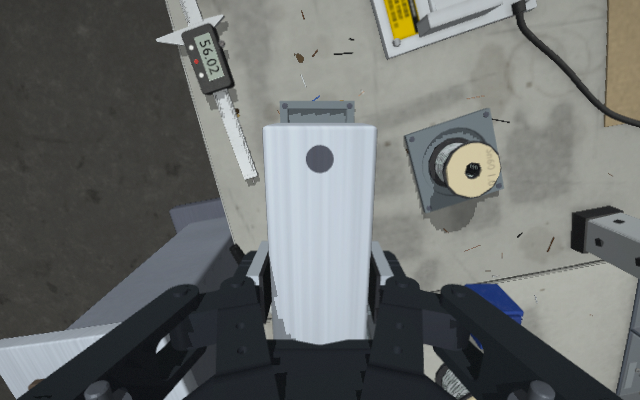

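The block is held level, its end edge at row 125, columns 264 to 377. The nest's end edge shows at row 101, columns 281 to 354.

```bash
python3 - <<'E'
from h import *
import pickle
P=pickle.load(open('pics/k2.pkl','rb'))
a=np.radians(79.1);u=np.array([np.cos(a),np.sin(a)])
n=cast(P,[(281,101),(354,101)],.009);b=cast(P,[(264,125),(377,125)],.232)
print('nest',n.mean(0)[:2]-u*.083,np.linalg.norm(n[0]-n[1]),'block',b.mean(0)[:2]-u*.065,np.linalg.norm(b[0]-b[1]))
go(.4107,.3285,.03,-10.9)
E
```

```text
nest [0.4114912  0.32940718] 0.07858241751847447 block [0.41439533 0.33007464] 0.04286273890146922
pos [0.4132 0.3288 0.2223] tooly -10.9 tilt [-0.001 -0.001 -1.   ] shift [-0.0005 -0.0021  0.1923] turn tool z -0.001 (alt 3.141) q6 0.67 t 26.7
```

In the tool's units: 0.045 m is 0.9, 0.03 m is 0.6.

Emit:
advance(deltas="0.03,0,-0.05,0.9,0 | 0.03,0,0,0.9,0 | 0.03,0,0,0.9,0 | 0.03,0,0,0.6,0 | 0.03,0,0,0.2,0 | 0.03,0,0,0,0 | 0.03,0,0,0,0")

```text
t: 27.4
tool_pos: [0.4126, 0.3307, 0.0502]
ee_rot: [0.0, 0.771, 0.637, 0.002]
ft_force: [0.4, 1.1, -4.1]
width: 0.0439
grasp_force: 64.2
```

```bash
python3 -c "
from h import *
go(.411,.3285,.0292,-10.9)"
```

```text
pos [0.4126 0.3307 0.0502] tooly -10.9 tilt [ 0.003  0.002 -1.   ] shift [-0.0025 -0.0012  0.021 ] turn tool z -0.001 (alt 3.141) q6 0.67 t 27.4
```

In the tool's units: 0.01 m is 0.2, 0.006 m is 0.12.

Emit:
advance(deltas="0.03,-0.02,-0.02,0.2,0 | 0.03,0,0,0.12,0 | 0.03,0,0,0.08,0 | 0.03,0,0,0.02,0 | 0.03,0,0,0,0 | 0.03,0,0,0,0")

```text
t: 28.0
tool_pos: [0.4097, 0.3296, 0.029]
ee_rot: [0.0, 0.771, 0.637, -0.001]
ft_force: [-3.9, -3.2, 4.9]
width: 0.0439
grasp_force: 65.6
```

```bash
python3 -c "
from h import *
go(.411,.3285,.0292,-10.9)"
```

```text
pos [0.4097 0.3296 0.029 ] tooly -10.9 tilt [-0.001 -0.001 -1.   ] shift [-0.0008  0.0015 -0.0002] turn tool z 0.001 (alt -3.141) q6 0.67 t 28.0
```

Release, rise, and look at everything again.

In the tool's units: -0.05 m is -1, -0.04 m is -0.8.

Emit:
advance(deltas="0.075,0,0,0,0 | 0.075,0,0,0,0 | 0.075,0,0,0,0 | 0.085,0,0,-0.4,0 | 0.085,0,0,-0.8,0 | 0.085,0,0,-1,0 | 0.085,0,0,-1,0 | 0.085,0,0,-0.8,0")

```text
t: 28.8
tool_pos: [0.4103, 0.3299, 0.231]
ee_rot: [0.0, 0.771, 0.637, 0.002]
ft_force: [1.1, 0.4, 0.1]
width: 0.0853
grasp_force: 0.0
```

Emit:
advance(deltas="0.085,0,0,0,0 | 0.085,0,0,0,0")

```text
t: 29.0
tool_pos: [0.4103, 0.3299, 0.2289]
ee_rot: [0.0, 0.771, 0.637, 0.002]
ft_force: [-1.3, 0.7, -0.9]
width: 0.0846
grasp_force: 0.0
```

```bash
python3 shot.py f1; python3 shot.py f2 scene; python3 - <<'E'
from h import *
a=cv2.imread('pics/f1.png')[60:320,180:540];b=cv2.imread('pics/f2.png')[150:320,180:480]
a=cv2.resize(a,(400,289));b=cv2.resize(b,(400,227));o=np.vstack([a,b]);cv2.imwrite('pics/c4.png',cv2.resize(o,(460,593)))
import pickle
for n,k in(('scene0','s'),('f2','f')):
    hsv=cv2.cvtColor(cv2.imread(f'pics/{n}.png'),cv2.COLOR_BGR2HSV)
    for nm,lo,hi in(('blue',(110,120,60),(125,255,255)),('red',(0,170,90),(6,255,255))):
        m=cv2.inRange(hsv,lo,hi);m[:170]=0;m[250:]=0;m[:,:295]=0;m[:,390:]=0;M=cv2.moments(m,True);print(n,nm,M['m10']/M['m00'],M['m01']/M['m00'])
E
```

```text
scene0 blue 312.2287581699346 192.7941176470588
scene0 red 371.8740740740741 225.25432098765432
f2 blue 312.2694805194805 192.76623376623377
f2 red 371.8753056234719 225.31784841075793
```

View pics/c4.png

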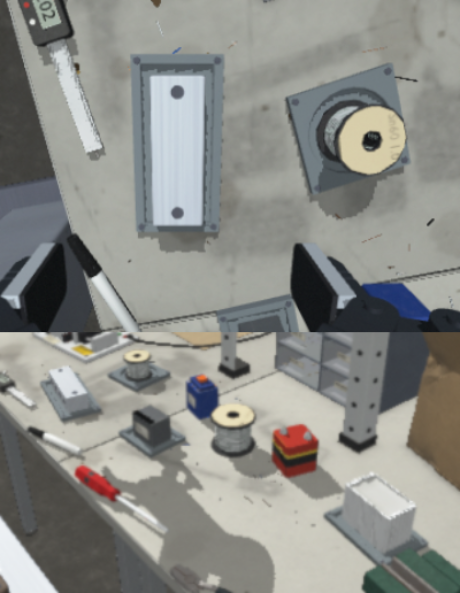

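All four pieces stand flat in their nests, and the contactor and battery have not moved (their pixel centroids are unchanged). Handing in.

```bash
python3 -c "
from station import job_done
print(job_done())"
```

```text
the job is handed in; nothing more can be done
None
```

The job is handed in: spool, driver case, relay module and aluminium block each stand flat in their own nest, roughly 1–5 mm off centre by camera (limit 13 mm); the contactor and battery did not move, and it took about 29 s.

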